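Press a fuel tin's lid home with locking pliers and release them

ROBOT

A 6-joint arm with a two-finger parallel gripper is mounted at the origin on the work surface. World frame = base frame: x ahead of the robot, y to its left, z up, the work surface at z = 0. Lengths are in m, angles in rad, forces in N, time in s.
With the tool pointing down it reaches from about 0.375 to 0.9 m from the base axis. Payload 3.1 kg.
Tool frame: the origin (TCP) lies between the finger pads; the fingertips stand 25 mm ahead of it and the grasp point (between the pads) lies 6 mm ahead of it; x points along the fingers, y is the direction in which the jaws open and shut, and the axes are right-handed (so a half turn about x gives the same grasp; the last joint's range is limited). The gripper opens to 85 mm and grips with 20 to 120 N. Pads are 22 mm wide; open, the fingers measure 114 mm over their backs; the gripper's body (76 mm by 85 mm) begins 54 mm behind the grasp point. The pads swing forward as they close: fully open they stand 13 mm farther back than shut.
Start: joints at [-0.178, 0.527, 1.433, -0, 1.181, -0.178], TCP at [0.625, 0, 0.256] pointing down, gripper open.
Joint ranges: [-3.08, 3.08], [-0.75, 2.2], [0.22, 2.44], [-1.43, 4.57], [0, 2.65], [-2.85, 2.85]. Speed limits (rad/s): [2.79, 2.79, 3.14, 3.14, 3.14, 3.14].

INTERFACE

Orientations are given as a unit quaternion [x, y, z, w].
In Python, from station import manip, viewer, workorder gives the robot as it stands.
- The arm moves only by the shell command python3 -m crank 'ROWS' [FORCE]. ROWS is JSON, one flat list of numbers, 5 for each row, row after row: the opening, from 0 (shut) to 1 (fully open), then the shift along the world's x, y, z in mm, then the turn about the world's z in rad. A call has 1 to 10 rows; each row is the pose to reach, as a shift and turn from the pose commanded when the call began; what a row does not reach only later rows make up. A row lasts 1/8 s, in which the tool goes at most 62.5 mm and 10.7 degrees, less where a joint would pass 70% of its speed; a pose out of reach is approached as far as the arm can. A call with a gripper value outside its range is refused whole. The fingers move at their own pace and stop on an object; FORCE is the grip in N (left out, the last holds). Time passes only in rows, so rows that repeat a pose let the fingers close. It gives the time, the measured TCP pose, the force and the opening at its end, in the units of the state.
- manip.sense(): the state, without advancing time (a new reading comes with each control period).
- viewer.snapshot(name): name is "scene" or "side" or "wrist"; returns a dict with "img" (480x640x3 uint8, red, green, blue), "range_z" (480x640 float32, m along the optical axis (not along the pixel's ray), 0 where there is no reading), "fx", "fy", "cx", "cy" (pixels), "origin" and "attitude" of the camera in the world. Camera axes: x right, y down, z forward; pixel columns grow to the right and rows downward; lengths in m; the calibration is good to about 2 mm. A picture is of the moment at which its call begins.
- workorder.sign_off(): hands the job in, once; it reports no verdict.
The state is a dict: "t": time; "q": joint angles; "qd": joint speeds; "tau": joint torques, N m; "tcp_pos": TCP position; "tool_rot": TCP orientation; "force": force on the tool from outside, world axes, zero at the start; "ft_torque": the same for the moment, N m; "finger_gap": opening from 0.0 (shut) to 1.0 (fully open).
Only numpy, scipy, OpenCV 4.12 (cv2) and the standard library are available. Lean on these libraries where they do the work, as an engineer would, in place of code of your own. Each camera call takes 0.05 s, during which the arm holds its last target.

TASK

The fuel tin lying in the bench-mounted locking pliers has a lid that is not pushed home: squeeze the two pliers handles together until they go over centre, then let go of them so that they stay locked by themselves with the lid fully home. Then swing the upright tab of the release lever sideways so that the lever springs the pliers fully open, and leave the tin lying in its cradle with the lid home. Feel your way: never press on the pliers with more than 50 newtons in all (25 on each handle), and leave the things standing around where they are.

Things in the scene. Friction and masses are not known exactly. Their poses are not given: they have to be found in the camera images.
- pliers: Steel locking pliers fixed flat on a dark bench plate (150 x 90 x 8 mm). Origin on the table, midway under the two handle pivots; x to the jaws, -x along the handles, y to the left handle. Works 60 mm above the table. Head from x = -30 to 42 mm, up to 112 mm wide and 79 mm high. Geared together, handles and jaws move symmetrically.
- handle_left (a joint): Angle of the left handle (rad); the right one moves alike. 0 = open, each handle splayed by 0.15 rad. The adjusting screw is set differently each time: dead centre lies between 0.10 and 0.16, the stop 0.02 beyond it. Springs push the handles open from below dead centre and hold them at the stop from above. Squeezing takes 10 to 19 N on each handle.
- squeeze_left (a point): Centre of the left handle's bar 105 mm from its pivot: a good place to squeeze. The bar (black grip) is 9 mm thick, 20 mm tall (50 to 70 mm above the table), pivots at x = 0, y = 11.5 mm of the pliers and ends 125 mm from there; below and outside it is free. Across both outer faces here: 64 mm open, 26 to 38 mm locked.
- squeeze_right (a point): The same point on the right handle, whose pivot is at y = -11.5 mm.
- lever (a joint): Angle of the release lever (rad): 0 = rest, along the pliers' -x between the handles; grows as its tab swings to the pliers' +y, stop at 0.20. A weak spring returns it. Somewhere from 0.02 to 0.10 it meets the locked left handle from inside; 0.01 to 0.05 further it has pushed the handles back over dead centre and they spring open. About 5 N at the tab.
- lever_tab (a point): Point on the release lever's upright tab, 85 mm above the table; at rest 165 mm behind the pliers' origin, 145 mm behind the lever's pivot (at x = -20 mm, y = 0), some 40 mm behind the ends of the handles. The tab is 12 mm (x) by 10 mm (y) thick and stands from 54 to 100 mm above the table.
- lid (a joint): How far the tin's lid stands proud of home (m): 0 = fully home. It is stiff (about 2 N) and stays where it is pushed.
- tin_center (a point): Centre of the fuel tin, plain metal, 55 mm in diameter, 40 mm long when closed, lying on its side in the cradle between the jaws. Its y axis runs along the tin to the lid.
- cradle (a point): Where the centre of a tin lying properly in the pliers' V cradle is: 75 mm ahead of the pliers' origin, 60 mm up. Axes as the pliers'.
- spare_tin: A closed tin of the same kind, standing upright, 40 mm tall. To be left alone. Origin at the centre of its underside.
- sauce_bowl: White bowl, 100 mm in diameter, 45 mm high. To be left alone. Origin at the centre of its underside.
- pepper_mill: Dark wooden pepper mill, 56 mm in diameter, 152 mm tall. To be left alone. Origin at the centre of its underside.
Not all that is in view belongs to the job. Leave any black look-alike of the part that bears lid alone.

How it is judged:
On the way, in this order (a step that is already met when the one before it is completed fails the run):
1. the handles, let go, stay locked over centre by themselves (angle above 0.09) with the lid within 1 mm of home (value of joint handle_left above 0.09 rad and value of joint lid below 0.001 m and contact force between the fingers and pliers below 0.5 N), for 0.4 s.
2. the release lever is swung past 0.025 while the handles are still shut (angle above 0.08) (value of joint lever above 0.025 rad and value of joint handle_left above 0.08 rad).
At the end, for the whole second after the job is handed in: The pliers stand open (handle angle below 0.03 rad), the lid is within 1 mm of home, and the tin lies in the cradle, its centre within 8 mm of the cradle point and its axis within 0.1 rad of the pliers' y axis (value of joint handle_left below 0.03 rad and value of joint lid below 0.001 m and distance between tin_center and cradle below 0.008 m and angle between the y axis of tin_center and the y axis of cradle, either way round below 0.1 rad); the robot touches nothing.
It fails at once if the robot loads the pliers' handles or lever with more than 50 N in all (25 N on each of the two handles) (contact force between the fingers and pliers above 50 N).
It fails at once if a bystander is moved by more than 30 mm (distance of any of spare_tin, sauce_bowl, pepper_mill from where it was at the start of the episode above 0.03 m).
It also fails if it takes over 42 s, if anything falls off the work surface, if the arm or the gripper's body presses on something with over 40 N, if the wrist force passes 120 N, or if a joint passes its speed limit or range.

## Working session

There is one attempt and no reset: what is moved stays moved. The work goes in short steps, Python scripts to look and compute and a shell command to move; the robot and the scene stay as the last step left them, time stands still between calls to the robot, and variables do not carry over. Pictures are saved under pics/ and viewed, and the job is handed in when it is done.

```bash
mkdir -p pics; ls
python3 - <<'E'
from station import manip, viewer
import cv2,numpy as np
s=manip.sense(); print(s)
for n in ["scene","side","wrist"]:
    d=viewer.snapshot(n); cv2.imwrite(f"pics/{n}0.png",d["img"][:,:,::-1]); np.savez(f"{n}0.npz",**d); print(n,d["fx"],d["fy"],d["cx"],d["cy"],d["origin"],d["attitude"])
E
```

```text
pics
{'t': 0.0, 'q': array([-1.78504012e-01,  5.28475380e-01,  1.43391091e+00, -4.48871504e-05,
        1.18141652e+00, -1.78464519e-01]), 'qd': array([-9.34368196e-04, -4.22205002e-04,  8.50861521e-05,  1.06606635e-03,
       -1.23146001e-03,  1.12337323e-03]), 'tau': array([ 2.50220628e-04, -4.42344439e+01, -1.78024775e+01, -2.06930472e-04,
        8.36740597e-03,  2.24214921e-05]), 'tcp_pos': array([6.24326300e-01, 1.37043202e-04, 2.55325176e-01]), 'tool_rot': array([ 0.49954758,  0.50062758, -0.50046302,  0.4993606 ]), 'force': array([ 0.11226393, -0.61982887, -0.81326986]), 'ft_torque': array([ 0.02030359,  0.04081308, -0.00671609]), 'finger_gap': 1.001308858149357}
scene 462.4028763286577 462.4028763286577 322.47613378915446 237.830089090864 [1.17495556 0.15385759 0.99822075] [ 0.58160123  0.7567578  -0.24071003 -0.17639821]
side 571.0754210899776 571.0754210899776 323.3873227943634 238.58901707173223 [ 0.41384924 -0.89851468  0.95914168] [ 0.91787915 -0.08710991  0.04161872 -0.38493844]
wrist 354.52638779055496 354.52638779055496 323.38393942906504 243.50604074413764 [0.62538756 0.07648586 0.37264443] [ 9.88311623e-01 -4.98150411e-05 -1.13195883e-03  1.52442944e-01]
```

View pics/scene0.png

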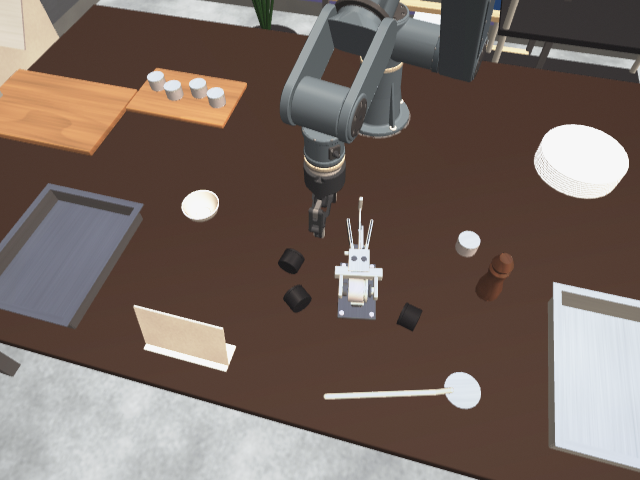

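View pics/side0.png

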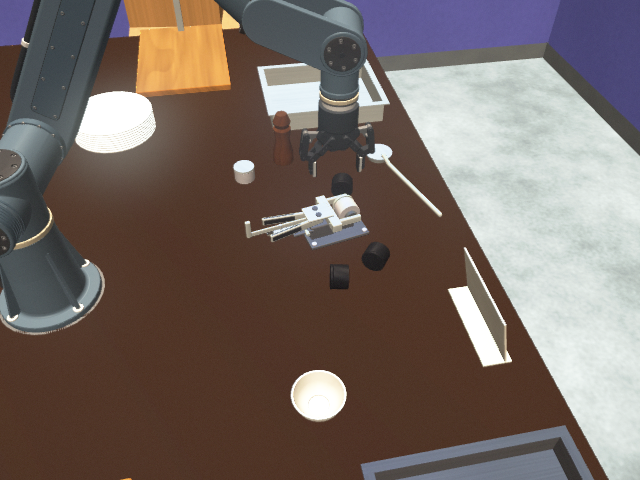

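View pics/wrist0.png

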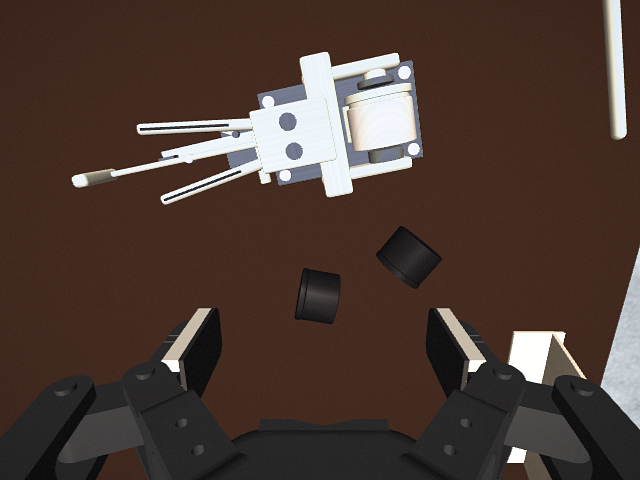

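Wrist view: the pliers have their head at about (295,137), handle ends at (140,128) and (165,200), the lever tab at (80,180), and the tin at (382,118). Three black look-alikes are separate: (318,296) and (408,256) in this view, plus (410,317) in the scene view. The plain metal tin between the jaws is the one meant. The crop below should confirm this.

```bash
cat > h.py <<'E'
import numpy as np,cv2
from scipy.spatial.transform import Rotation as R
def cloud(d):
    z=d["range_z"].astype(float); v,u=np.mgrid[:480,:640]
    P=np.stack([(u-d["cx"])/d["fx"]*z,(v-d["cy"])/d["fy"]*z,z],-1)
    W=P@R.from_quat(d["attitude"]).as_matrix().T+d["origin"]; W[z==0]=np.nan
    return W
def ray(d,u,v,h):
    r=R.from_quat(d["attitude"]).as_matrix()@np.array([(u-d["cx"])/d["fx"],(v-d["cy"])/d["fy"],1]); o=d["origin"]
    return o+r*(h-o[2])/r[2]
E
python3 - <<'E'
from h import *
np.set_printoptions(precision=4,suppress=True)
d=np.load("wrist0.npz");W=cloud(d)
for u,v in [(80,180),(76,177),(288,121),(294,151),(268,102),(405,72),(285,175),(413,149),(145,128),(168,199),(382,125),(380,92),(318,296),(200,300)]:
    print((u,v),W[v,u])
for u,v,h in [(288,121,.079),(294,151,.079)]: print(ray(d,u,v,h))
c=d["img"][40:220,60:430,::-1]; cv2.imwrite("pics/crop0.png",cv2.resize(c,None,fx=2.1,fy=2.1,interpolation=cv2.INTER_CUBIC))
H=W[40:220,60:430,2]; 
cv2.imwrite("pics/h0.png",cv2.resize(cv2.applyColorMap(np.uint8(np.clip(np.nan_to_num(H)*2000,0,255)),cv2.COLORMAP_JET),None,fx=2.1,fy=2.1,interpolation=cv2.INTER_NEAREST))
E
```

```text
(80, 180) [0.4378 0.041  0.0987]
(76, 177) [0.4365 0.0435 0.1006]
(288, 121) [0.597  0.0843 0.0792]
(294, 151) [0.601  0.0614 0.077 ]
(268, 102) [0.572  0.1032 0.0109]
(405, 72) [0.7001 0.1289 0.0119]
(285, 175) [0.586  0.0348 0.0123]
(413, 149) [0.7131 0.0599 0.0102]
(145, 128) [0.4797 0.0792 0.0698]
(168, 199) [0.4903 0.0209 0.069 ]
(382, 125) [0.6697 0.0812 0.0859]
(380, 92) [0.6669 0.1045 0.0868]
(318, 296) [ 0.6192 -0.0806  0.0501]
(200, 300) [ 0.481  -0.1103 -0.0003]
[0.597  0.0843 0.079 ]
[0.6011 0.0616 0.079 ]
```

View pics/crop0.png

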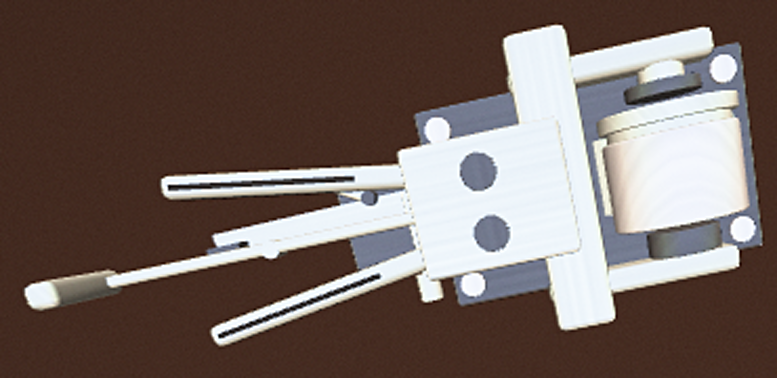

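View pics/h0.png

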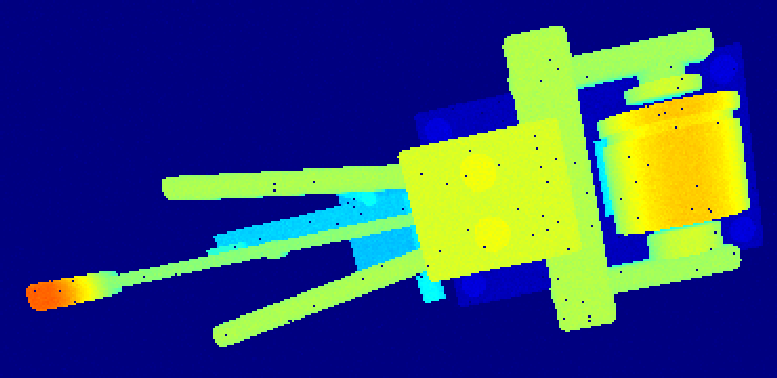

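The crop confirms it: the plain metal tin lies between the jaws with its lid step on the left (+y) side, and the black tins are apart from it.

- **Pose:** the pivots are 23.3 mm apart as specified. The tab-to-origin distance is 165 mm, also as specified. That puts the origin at about (0.599, 0.073) with yaw about 0.195.
- **Squeeze point:** the midpoint is at about (0.497, 0.053).

Next I go above it and turn by -1.376.

```bash
python3 -m crank '[1,-16,7,-10,-0.17, 1,-32,14,-25,-0.34, 1,-48,21,-40,-0.52, 1,-64,28,-50,-0.69, 1,-80,35,-60,-0.86, 1,-96,42,-70,-1.03, 1,-112,48,-80,-1.2, 1,-128,53,-90,-1.376, 1,-128,53,-100,-1.376, 1,-128,53,-100,-1.376]' 20
python3 - <<'E'
from h import *
from station import viewer,manip
np.set_printoptions(precision=4,suppress=True)
s=manip.sense();M=R.from_quat(s["tool_rot"]).as_matrix();print(s["tcp_pos"],M[:,0],M[:,1],s["force"])
d=viewer.snapshot("wrist");np.savez("w1.npz",**d);cv2.imwrite("pics/w1.png",d["img"][:,:,::-1])
d=viewer.snapshot("scene");np.savez("s1.npz",**d);cv2.imwrite("pics/s1.png",cv2.resize(d["img"][160:340,240:440,::-1],None,fx=3,fy=3))
E
```

```text
t: 1.4
tcp_pos: [0.4975, 0.0529, 0.1557]
tool_rot: [-0.704, -0.07, 0.704, -0.07]
force: [-0.5, -0.4, 0.1]
finger_gap: 1.001
[0.4975 0.0529 0.1557] [-0.0004 -0.     -1.    ] [ 0.1959 -0.9806 -0.0001] [-0.4603 -0.42    0.1321]
```

View pics/w1.png

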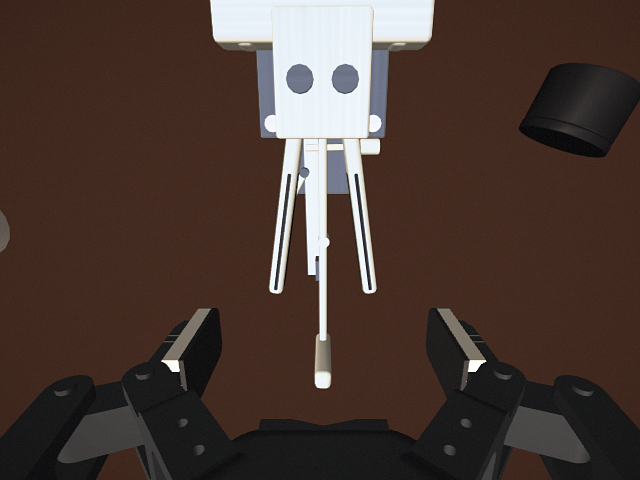

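View pics/s1.png

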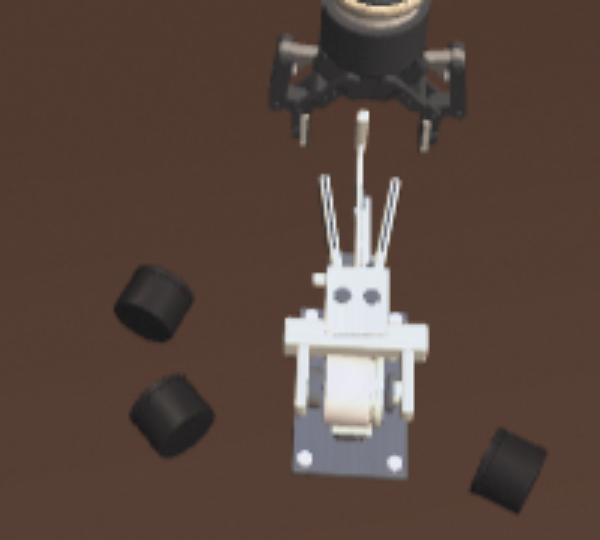

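The head pivots at (300,79) and (345,79), the lever and the tab at (322,380) are all centred on the image column cx≈323 and vertical. The tool is aligned, so I check the numbers and go down.

```bash
python3 - <<'E'
from h import *
np.set_printoptions(precision=4,suppress=True)
d=np.load("w1.npz")
a=ray(d,300,79,.079);b=ray(d,345,79,.079);o=(a+b)/2;t=ray(d,322.5,380,.1);l=ray(d,275,291,.07);r=ray(d,370,291,.07)
print(o,np.linalg.norm(a-b),t,l,r,np.linalg.norm(l-r),np.linalg.norm(o[:2]-t[:2]))
e=(l+r)/2-o;print(np.arctan2(e[1],e[0])+np.pi, np.arctan2(*(o-t)[1::-1]) )
x=np.array([np.cos(.195),np.sin(.195)]); n=np.array([-x[1],x[0]])
for P in (o,t,l,r): print(((P[:2]-o[:2])@x,(P[:2]-o[:2])@n))
print(o[:2]-.1038*x)
E
python3 -m crank '[1,0,0,-30,0, 1,0,0,-60,0, 1,0,0,-80,0, 1,0,0,-95,0, 1,0,0,-98,0, 1,0,0,-98,0]' 20
```

```text
[0.5982 0.0725 0.079 ] 0.022504603261135948 [0.4383 0.0407 0.1   ] [0.4743 0.0783 0.07  ] [0.4859 0.0199 0.07  ] 0.05956440956299512 0.16309566031603745
0.19579574207005424 0.19634298247020757
(np.float64(0.0), np.float64(0.0))
(np.float64(-0.16309551323623692), np.float64(-0.00021903454692949852))
(np.float64(-0.12046187977200253), np.float64(0.029686340060988362))
(np.float64(-0.12034982938669794), np.float64(-0.029877964109373413))
[0.4964 0.0524]
t: 2.25
tcp_pos: [0.4975, 0.053, 0.0586]
tool_rot: [0.704, 0.069, -0.703, 0.069]
force: [0.9, 0.6, -0.0]
finger_gap: 1.001
```

```bash
python3 -m crank '[0.9,0,0,0,0, 0.85,0,0,0,0, 0.81,0,0,0,0, 0.78,0,0,0,0, 0.76,0,0,0,0, 0.74,0,0,0,0, 0.72,0,0,0,0]' 20
python3 -m crank '[0.71,0,0,0,0, 0.70,0,0,0,0, 0.69,0,0,0,0, 0.68,0,0,0,0]' 20
```

```text
t: 3.12
tcp_pos: [0.4967, 0.0534, 0.0597]
tool_rot: [0.704, 0.069, -0.704, 0.068]
force: [-2.5, 2.0, 13.8]
finger_gap: 0.723
t: 3.62
tcp_pos: [0.4965, 0.0534, 0.0602]
tool_rot: [-0.704, -0.069, 0.704, -0.069]
force: [-3.0, 2.3, 18.3]
finger_gap: 0.68
```

The upward force of 18 N comes from the pads swinging downwards against the handles by friction. I raise the tool to relieve it, then lift in step with the closing.

```bash
python3 -m crank '[0.68,0,0,1,0, 0.68,0,0,2,0, 0.68,0,0,2,0]' 20
```

```text
t: 4.0
tcp_pos: [0.4964, 0.0533, 0.0604]
tool_rot: [-0.703, -0.069, 0.704, -0.069]
force: [-2.1, 3.2, 5.3]
finger_gap: 0.68
```

```bash
python3 -m crank '[0.67,0,0,0.6,0, 0.66,0,0,0.8,0, 0.65,0,0,1,0, 0.64,0,0,1.2,0]' 20
python3 -m crank '[0.63,0,0,0.2,0, 0.62,0,0,0.4,0, 0.61,0,0,0.6,0, 0.60,0,0,0.8,0]' 20
```

```text
t: 4.5
tcp_pos: [0.4962, 0.0533, 0.0613]
tool_rot: [-0.703, -0.069, 0.704, -0.069]
force: [-2.8, 2.7, 1.2]
finger_gap: 0.642
t: 5.0
tcp_pos: [0.496, 0.0532, 0.062]
tool_rot: [-0.703, -0.069, 0.705, -0.069]
force: [-3.4, 3.4, 0.3]
finger_gap: 0.603
```

```bash
python3 -m crank '[0.59,-0.2,0.3,0.2,0, 0.58,-0.4,0.6,0.4,0, 0.57,-0.4,0.6,0.6,0, 0.56,-0.4,0.6,0.8,0]' 20
python3 -m crank '[0.55,0,0,0.2,0, 0.54,0,0,0.4,0, 0.53,0,0,0.6,0, 0.52,0,0,0.8,0]' 20
```

```text
t: 5.5
tcp_pos: [0.4958, 0.0533, 0.0627]
tool_rot: [-0.703, -0.069, 0.704, -0.069]
force: [-3.9, -1.9, -5.1]
finger_gap: 0.562
t: 6.0
tcp_pos: [0.4956, 0.0532, 0.0632]
tool_rot: [-0.703, -0.069, 0.705, -0.069]
force: [-4.4, -2.3, -7.8]
finger_gap: 0.523
```

```bash
python3 -m crank '[0.51,-0.3,-0.2,-0.2,0, 0.50,-0.5,-0.3,-0.3,0, 0.49,-0.5,-0.3,-0.3,0, 0.48,-0.5,-0.3,-0.3,0]' 20
python3 -m crank '[0.47,0,0,0,0, 0.46,0,0,0.1,0, 0.45,0,0,0.2,0, 0.44,0,0,0.3,0]' 20
```

```text
t: 6.5
tcp_pos: [0.4955, 0.0531, 0.0636]
tool_rot: [-0.703, -0.069, 0.704, -0.069]
force: [-5.7, -1.0, -0.4]
finger_gap: 0.483
t: 7.0
tcp_pos: [0.4954, 0.0531, 0.064]
tool_rot: [-0.703, -0.069, 0.704, -0.069]
force: [-5.2, -2.0, 0.3]
finger_gap: 0.438
```

```bash
python3 -m crank '[0.43,0,0,0.1,0, 0.42,0,0,0.2,0, 0.41,0,0,0.3,0, 0.40,0,0,0.4,0]' 20
python3 -m crank '[0.39,0,0,0.1,0, 0.38,0,0,0.2,0, 0.37,0,0,0.3,0]' 20
```

```text
t: 7.5
tcp_pos: [0.4964, 0.0533, 0.0644]
tool_rot: [0.704, 0.069, -0.704, 0.069]
force: [-3.6, -0.4, -1.2]
finger_gap: 0.4
t: 7.88
tcp_pos: [0.4969, 0.0534, 0.0647]
tool_rot: [0.704, 0.069, -0.703, 0.069]
force: [-2.3, 1.6, -1.4]
finger_gap: 0.37
```

```bash
python3 -m crank '[0.365,0,0,0.1,0, 0.36,0,0,0.1,0, 0.355,0,0,0.1,0, 0.35,0,0,0.1,0]' 20
python3 -m crank '[0.345,0,0,0.1,0, 0.34,0,0,0.1,0, 0.335,0,0,0.1,0, 0.33,0,0,0.1,0]' 20
```

```text
t: 8.38
tcp_pos: [0.4973, 0.053, 0.065]
tool_rot: [0.705, 0.068, -0.703, 0.069]
force: [0.2, -0.1, 0.5]
finger_gap: 0.353
t: 8.88
tcp_pos: [0.4967, 0.0534, 0.065]
tool_rot: [0.704, 0.069, -0.703, 0.069]
force: [-0.0, 1.7, 3.1]
finger_gap: 0.329
```

Run:
```python
from h import *
from station import viewer
d=viewer.snapshot("wrist");np.savez("w2.npz",**d);cv2.imwrite("pics/w2.png",d["img"][:,:,::-1])
```

```text
(no output)
```

View pics/w2.png

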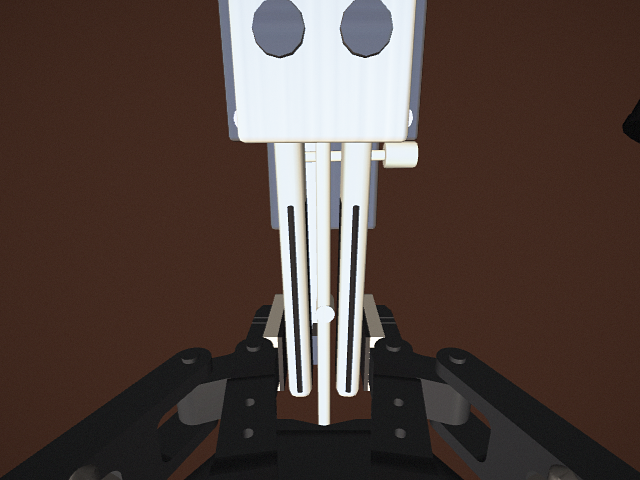

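```bash
python3 - <<'E'
from h import *
d=np.load("w2.npz")
f=lambda u,v:ray(d,u,v,.07)[:2]
for a,b in [((291,207),(299,391)),((356,207),(349,391))]:
    e=f(*a)-f(*b); print(np.arctan2(e[1],e[0])-.195)
print(np.linalg.norm(f(299,391)-f(349,391)), np.linalg.norm(f(291,207)-f(356,207)))
E
python3 -m crank '[0.325,0,0,0.1,0, 0.32,0,0,0.1,0, 0.315,0,0,0.1,0, 0.31,0,0,0.1,0]' 20
```

```text
0.014509716204623213
-0.010630017664465502
0.01912070600778107 0.020917268434781724
t: 9.43
tcp_pos: [0.4966, 0.0535, 0.0651]
tool_rot: [0.704, 0.069, -0.703, 0.069]
force: [2.3, 3.5, 3.2]
finger_gap: 0.315
```

```bash
python3 -m crank '[0.305,0.2,0.3,0.3,0, 0.30,0.3,0.4,0.4,0, 0.295,0.3,0.4,0.4,0, 0.29,0.3,0.4,0.4,0]' 20
python3 -m crank '[0.28,0,0,0,0, 0.27,0,0,0,0, 0.27,0,0,0,0]' 20
```

```text
t: 9.93
tcp_pos: [0.4966, 0.0535, 0.0652]
tool_rot: [0.704, 0.069, -0.704, 0.069]
force: [2.4, 0.3, 0.1]
finger_gap: 0.315
t: 10.3
tcp_pos: [0.4966, 0.0535, 0.0652]
tool_rot: [0.704, 0.069, -0.704, 0.069]
force: [3.6, -0.8, -1.5]
finger_gap: 0.314
```

The stop is reached: the gap stays at 0.315 (26.8 mm) under 20 N. I open slowly, then fully.

```bash
python3 -m crank '[0.30,0,0,0,0, 0.33,0,0,0,0, 0.36,0,0,0,0, 0.42,0,0,0,0, 0.5,0,0,0,0, 0.6,0,0,0,0, 0.8,0,0,0,0, 1,0,0,0,0, 1,0,0,0,0, 1,0,0,0,0]' 20
python3 -m crank '[1,0,0,0,0, 1,0,0,0,0, 1,0,0,0,0, 1,0,0,30,0, 1,0,0,60,0, 1,0,0,90,0, 1,0,0,90,0]' 20
python3 - <<'E'
from h import *
from station import viewer
d=viewer.snapshot("wrist");np.savez("w3.npz",**d);cv2.imwrite("pics/w3.png",d["img"][:,:,::-1])
d=viewer.snapshot("scene");np.savez("s3.npz",**d);cv2.imwrite("pics/s3.png",cv2.resize(d["img"][160:340,240:440,::-1],None,fx=3,fy=3))
E
```

```text
t: 11.55
tcp_pos: [0.4964, 0.0537, 0.0653]
tool_rot: [-0.704, -0.069, 0.704, -0.069]
force: [0.2, -0.3, -0.5]
finger_gap: 1.001
t: 12.42
tcp_pos: [0.4978, 0.0536, 0.1573]
tool_rot: [0.706, 0.068, -0.702, 0.069]
force: [0.1, -0.1, -0.4]
finger_gap: 0.998
```

View pics/w3.png

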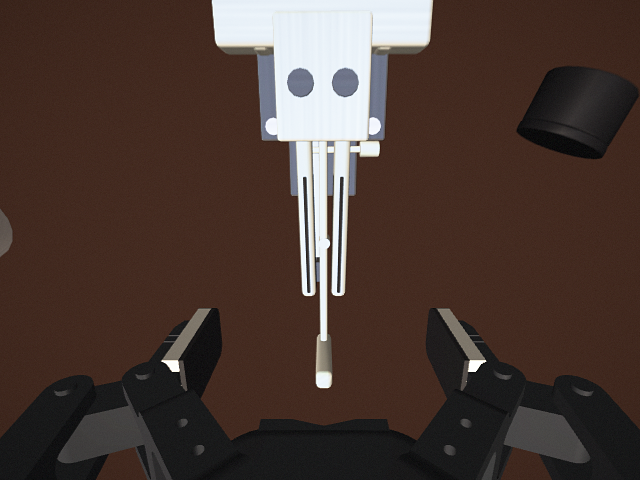

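View pics/s3.png

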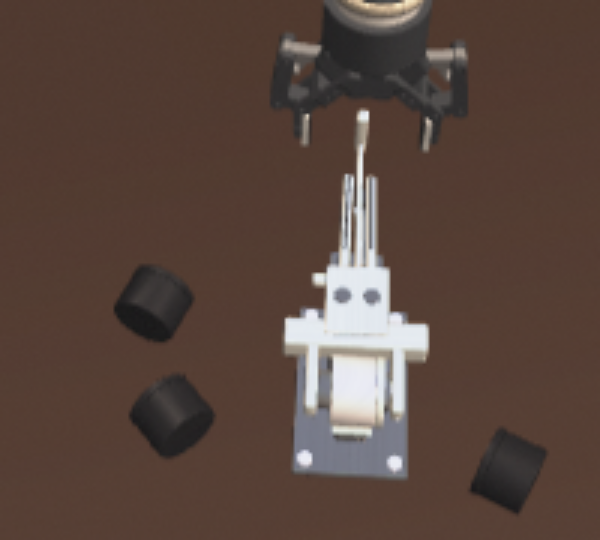

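The handles are locked: at (308,295) and (338,295) they are nearly parallel with no finger near them. I take a quick look at the lid from above the tin.

```bash
python3 -m crank '[0.5,35,7,30,0, 0.2,75,15,40,0, 0,90,18,40,0, 0,90,18,40,0, 0,90,18,40,0]' 20
python3 - <<'E'
from h import *
from station import viewer
d=viewer.snapshot("wrist");np.savez("w4.npz",**d);cv2.imwrite("pics/w4.png",d["img"][:,:,::-1])
E
```

```text
t: 13.15
tcp_pos: [0.5845, 0.0717, 0.1937]
tool_rot: [-0.702, -0.069, 0.705, -0.069]
force: [0.1, 0.3, -0.7]
finger_gap: -0.001
```

View pics/w4.png

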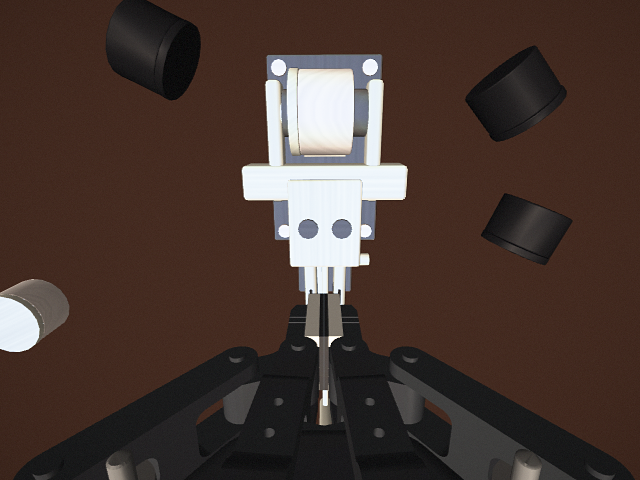

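Run:
```python
from h import *
o=np.array([.5986,.0727]);x=np.array([np.cos(.1955),np.sin(.1955)]);n=np.array([-x[1],x[0]])
for f in ["wrist0","w4"]:
    d=np.load(f+".npz");W=cloud(d);P=W[...,:2]-o;X=P@x;Y=P@n;Z=W[...,2]
    m=(abs(X-.075)<.006)
    for h in (.076,.080,.083):
        k=m&(Z>h)&(abs(Y)<.06); print(f,h,np.percentile(Y[k],[0.5,99.5]),np.ptp(Y[k]))
    k=(Z>.08)&(abs(Y)<.02)&(X>.03);print("tinX",np.percentile(X[k],[1,99]).mean())
d=np.load("w4.npz");cv2.imwrite("pics/w4c.png",cv2.resize(d["img"][40:280,230:430,::-1],None,fx=2.5,fy=2.5,interpolation=cv2.INTER_CUBIC))
```

```text
wrist0 0.076 [-0.02175671  0.02117508] 0.04337713725169595
wrist0 0.08 [-0.02175671  0.02117508] 0.04337713725169595
wrist0 0.083 [-0.02176421  0.02118427] 0.04337713725169595
tinX 0.07465252503226184
w4 0.076 [-0.01685146  0.02246223] 0.04763960220385319
w4 0.08 [-0.01681098  0.02246238] 0.040051841217230356
w4 0.083 [-0.01681098  0.02246238] 0.040051841217230356
tinX 0.0749309880605698
```

View pics/w4c.png

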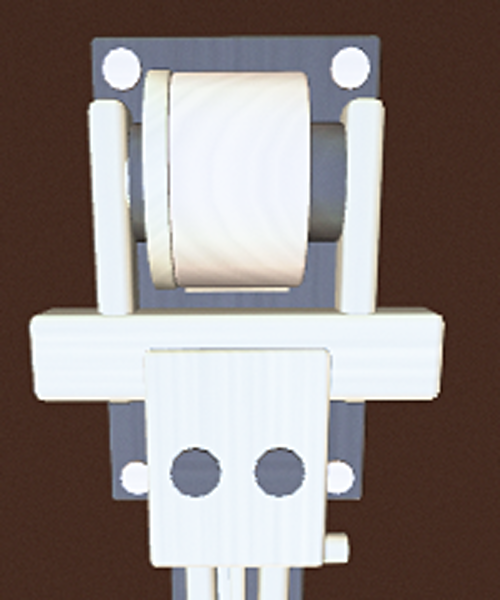

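The tin measured 43.4 mm long before and 40.05 mm now, so the lid is home. Next I bring the shut fingers to the right of the tab, descend and push to pliers' +y.

```bash
python3 -m crank '[0,-30,-20,0,0, 0,-70,-45,0,0, 0,-110,-65,0,0, 0,-141,-65,0,0, 0,-141,-65,-30,0, 0,-141,-65,-60,0, 0,-141,-65,-89,0, 0,-141,-65,-89,0]' 20
python3 - <<'E'
from h import *
from station import viewer
d=viewer.snapshot("side");np.savez("d5.npz",**d);cv2.imwrite("pics/d5.png",cv2.resize(d["img"][100:300,180:420,::-1],None,fx=3,fy=3))
E
```

```text
t: 14.2
tcp_pos: [0.4432, 0.007, 0.105]
tool_rot: [-0.702, -0.069, 0.706, -0.068]
force: [-0.3, -0.0, -0.4]
finger_gap: -0.0
```

View pics/d5.png

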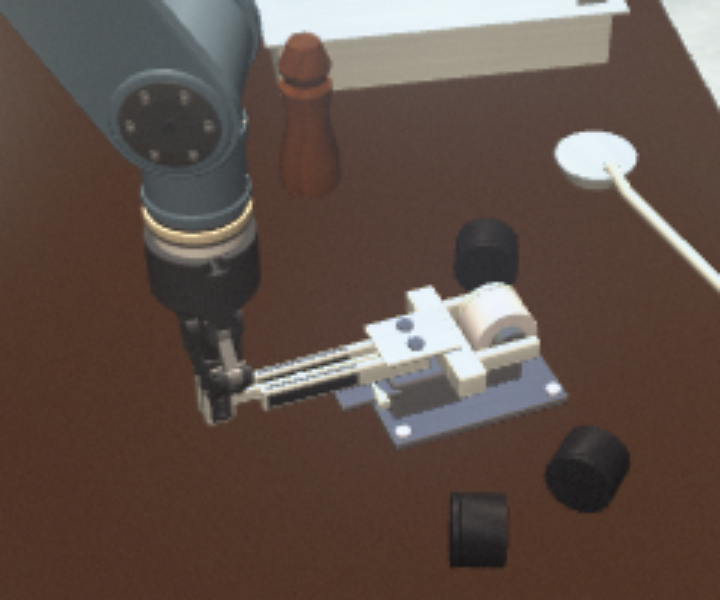

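The fingers stand in front of the tab at about (215,400), and the handles are still locked. I push along n = (-0.19, 0.98).

```bash
python3 -m crank '[0,-1,4,0,0, 0,-2,8,0,0, 0,-2,11,0,0, 0,-2.5,13,0,0, 0,-3,15,0,0, 0,-3.3,17,0,0]'
python3 -m crank '[0,-0.3,1.5,0,0, 0,-0.6,3,0,0, 0,-0.9,4.5,0,0]'
```

```text
t: 15.0
tcp_pos: [0.442, 0.0239, 0.1063]
tool_rot: [-0.704, -0.069, 0.704, -0.069]
force: [-0.5, 0.6, 0.2]
finger_gap: 0.001
t: 15.38
tcp_pos: [0.4412, 0.0283, 0.1063]
tool_rot: [-0.704, -0.069, 0.704, -0.069]
force: [-0.4, -0.6, 0.2]
finger_gap: 0.001
```

```bash
python3 -m crank '[0,-0.3,1.5,0,0, 0,-0.6,3,0,0, 0,-0.9,4.5,0,0]'
python3 -m crank '[0,-0.3,1.5,0,0, 0,-0.6,3,0,0, 0,-0.9,4.5,0,0]'
```

```text
t: 15.75
tcp_pos: [0.4403, 0.0329, 0.1063]
tool_rot: [0.704, 0.069, -0.704, 0.069]
force: [-0.3, 0.2, -0.2]
finger_gap: -0.002
t: 16.12
tcp_pos: [0.4394, 0.0374, 0.1063]
tool_rot: [0.704, 0.069, -0.704, 0.069]
force: [0.8, -0.3, -0.1]
finger_gap: 0.002
```

Run:
```python
from h import *
from station import viewer
d=viewer.snapshot("wrist");np.savez("w6.npz",**d);cv2.imwrite("pics/w6.png",d["img"][:,:,::-1])
d=viewer.snapshot("side");np.savez("d6.npz",**d);cv2.imwrite("pics/d6.png",cv2.resize(d["img"][180:270,220:380,::-1],None,fx=5,fy=5))
```

```text
(no output)
```

View pics/w6.png

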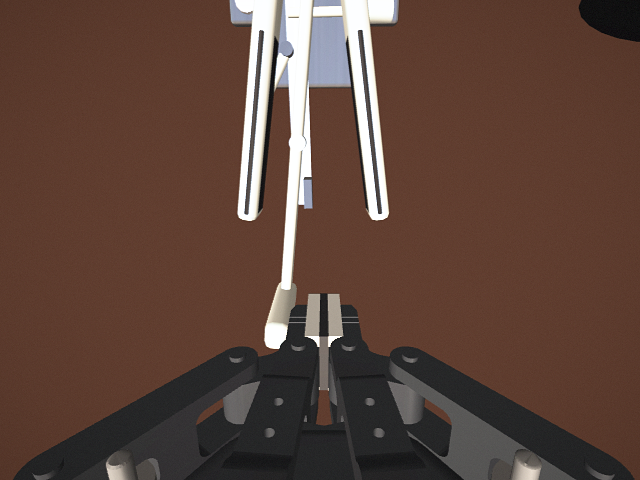

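View pics/d6.png

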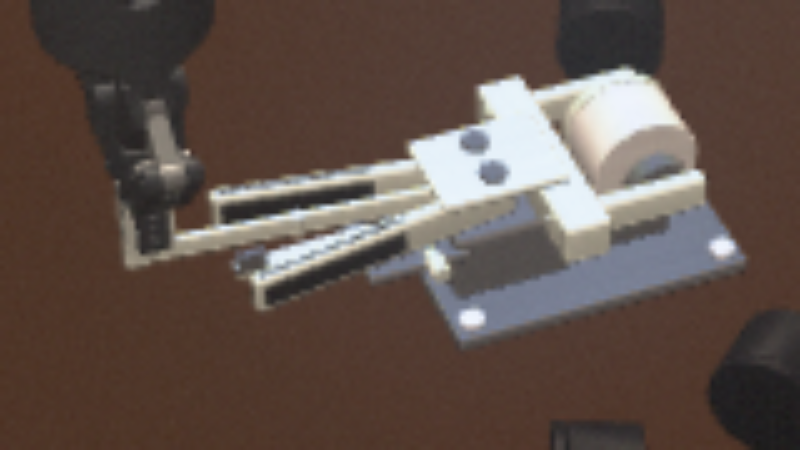

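The lever has swung (tab at (280,320)) and the handles have sprung open, with ends at (248,215) and (378,215). I move the fingers back off the tab gently so the lever returns softly, then lift clear and check.

```bash
python3 -m crank '[0,1,-5,0,0, 0,2,-10,0,0, 0,4,-20,0,0, 0,6,-30,0,0, 0,6,-35,0,0, 0,6,-35,40,0, 0,6,-35,90,0, 0,66,-15,90,0, 0,110,0,90,0, 0,136,14,90,0]'
python3 -m crank '[0,0,12,0,0, 0,0,20,0,0, 0,0,20,0,0]'
python3 - <<'E'
from h import *
from station import viewer
d=viewer.snapshot("wrist");np.savez("w7.npz",**d);cv2.imwrite("pics/w7.png",d["img"][:,:,::-1])
o=np.array([.5986,.0727]);x=np.array([np.cos(.1955),np.sin(.1955)]);n=np.array([-x[1],x[0]])
W=cloud(d);P=W[...,:2]-o;X=P@x;Y=P@n;Z=W[...,2]
m=(abs(X-.075)<.006)
k=m&(Z>.08)&(abs(Y)<.06); print(np.percentile(Y[k],[0.5,99.5]),np.ptp(Y[k]), np.median(Z[m&(Z>.086)&(abs(Y)<.03)]))
k=(Z>.08)&(abs(Y)<.02)&(X>.03);print("tinX",np.percentile(X[k],[1,99]).mean())
d=viewer.snapshot("scene");cv2.imwrite("pics/s7.png",d["img"][:,:,::-1])
E
```

```text
t: 17.48
tcp_pos: [0.5777, 0.0514, 0.1967]
tool_rot: [0.705, 0.069, -0.703, 0.069]
force: [-0.0, 0.3, -0.7]
finger_gap: 0.001
t: 17.85
tcp_pos: [0.5737, 0.0717, 0.1961]
tool_rot: [-0.703, -0.069, 0.704, -0.069]
force: [-0.4, -0.5, 0.0]
finger_gap: -0.002
[-0.01828807  0.02089982] 0.03999041012556231 0.08654637420025821
tinX 0.0748471560748634
```

View pics/w7.png

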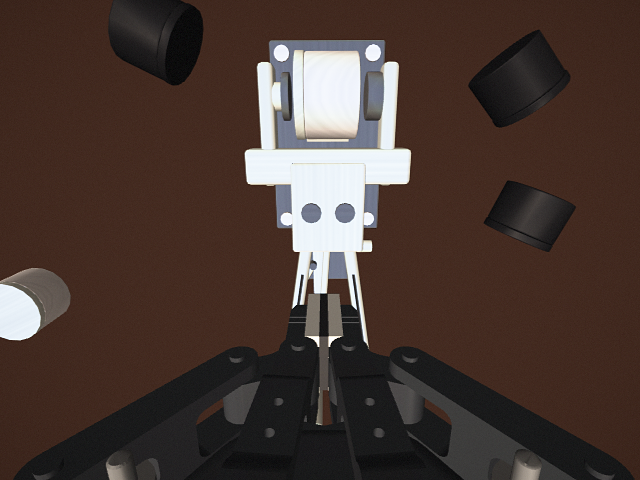

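View pics/s7.png

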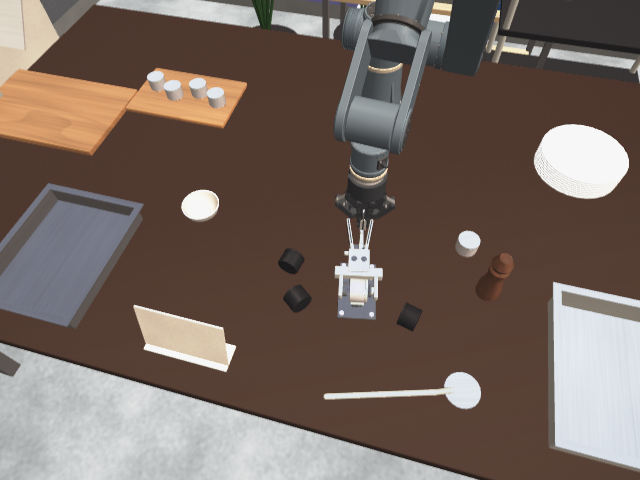

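The handles are open at (300,290) and (352,290), the jaws are clear of the tin, and the tin is straight in the cradle at 40.0 mm long. The bystanders have not moved and the robot is clear, so I hand in.

```bash
python3 -c "
from station import workorder
print(workorder.sign_off())"
```

```text
the job is handed in; nothing more can be done
None
```

The job is done and handed in at about 18 s of the 42 s allowed; the hand-in reports no verdict.

- **Squeeze:** I closed the handles in small steps at 20 N grip until they went over centre and reached the stop, 26.8 mm across. Then I let go, and the pictures showed them staying locked by themselves. The tin went from 43.4 mm to 40.05 mm long, so the lid was home.
- **Release:** I pushed the lever tab to the pliers' +y with the shut fingers and the pliers sprang open. I only saw this after the push, so I have no direct reading of the lever angle while the handles were still shut. Going by the lever's description, it passes 0.025 before it can open them.
- **Last checks:**
  - The handles are open.
  - The tin is 40.0 mm long, straight in the cradle, with its centre about 1–2 mm off the cradle point.
  - The spare tin, bowl and mill look unmoved.
  - The robot is clear of everything, with tool forces below 1 N.
- **Less than clean:** early in the squeeze, the pads swinging downwards rubbed on the handles and pushed the tool up with about 18 N. I relieved that by raising the tool, and kept it at 8 N or less from then on. The force on each handle was not measured directly.

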